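Set the sampler's rack cover half open

TASK

Raise the hinged rack cover (the one with the bar along its free edge) of the small sampler in front of you to 45 degrees, half-way between lying flat and standing upright, then let go so that it stays there on its stiff hinge. Do not swing it past 65 degrees on the way, and leave the other things on the bench where they stand.

Things in the scene. Friction and masses are not known exactly. Their poses are not given: they have to be found in the camera images.
- sampler: Small beige bench autosampler, fixed to the bench; place and yaw vary. Its tray is 260 mm wide along y and starts at x = -65 mm; the hinge line runs along y at x = +100 mm, 80 mm above the bench; behind it stands the housing (x = 150 to 235 mm, 300 mm wide, 150 mm tall). Origin on the bench under the tray; x points from the bar to the hinge, z up.
- cover (a joint): Angle of the cover about its hinge, rad: 0 lying flat on the tray, pi/4 = 45 degrees, stop at 1.6. It starts between 0 and 0.3. The hinge is stiff: the cover stays at any angle where it is left, and lifting it at the bar takes about 5 to 9 N.
- cover_bar (a point): Middle of the cover's bar: straight round dark steel bar, 14 mm diameter, 172 mm long, parallel to the hinge and 225 mm from it, 80 mm above bare bench when the cover is flat. Two 12 mm wide arms, 160 mm apart, hold its centre 60 mm clear of the panel's edge, so fingers pass on both sides of it from above. Turns with the cover: y along the bar, x towards the hinge in the cover's plane.
- cover_hinge (a point): Middle of the cover's hinge line, 80 mm above the bench. The cover is a beige panel 260 mm wide, 10 mm thick, reaching 165 mm from the hinge. The point turns with the cover: y along the hinge, x in the cover's plane, away from the bar.
- rack_a_mid (a point): Centre (half-way up) of a loose bystander: white block-shaped tube rack, 66 x 122 x 45 mm, capped tubes rise 20 mm above it. Leave it where it stands.
- rack_b_mid (a point): Centre (half-way up) of a loose bystander: larger white tube rack, 94 x 122 x 45 mm, capped tubes rise 20 mm above it. Leave it where it stands.
- reagent_mid (a point): Centre (half-way up) of a loose bystander: amber reagent bottle, 72 mm diameter, 150 mm tall. Leave it where it stands.
- cup_mid (a point): Centre (half-way up) of a loose bystander: open white cup, 70 mm diameter, 80 mm tall. Leave it where it stands.
- tipbox_mid (a point): Centre (half-way up) of a loose bystander: grey and white pipette-tip box, 120 x 85 x 70 mm. Leave it where it stands.
- jar_mid (a point): Centre (half-way up) of a loose bystander: white jar, 80 mm diameter, 90 mm tall. Leave it where it stands.

How it is judged:
By the outcome, as a careful person would: the job done as asked, in the order asked, and still so for the second after the job is handed in, with the robot touching nothing.
It also fails if it takes over 32 s, if anything falls off the work surface, if the arm or the gripper's body presses on something with over 40 N, if the wrist force passes 120 N, or if a joint passes its speed limit or range.

ROBOT

A 6-joint arm with a two-finger parallel gripper is mounted at the origin on the work surface. World frame = base frame: x ahead of the robot, y to its left, z up, the work surface at z = 0. Lengths are in m, angles in rad, forces in N, time in s.
With the tool pointing down it reaches from about 0.15 to 0.775 m from the base axis. Payload 6.1 kg.
Tool frame: the origin (TCP) lies at the centre of the arm's flange, where the gripper is bolted on; the fingertips stand ahead of it and the grasp point (between the pads) lies 155 mm ahead of it (robot.tip_reach is the z of the fingertips in the tool frame, in m); z points along the fingers, y is the line along which they close (so a half turn about z gives the same grasp; the last joint's range is limited). The gripper opens to 85 mm and grips with 20 to 120 N. Pads are 22 mm wide; open, the fingers measure 114 mm over their backs; the gripper's body (76 mm by 85 mm) begins 54 mm behind the grasp point. The pads swing forward as they close: fully open they stand 13 mm farther back than shut.
Start: joints at [0, 0.126, -0.04, 1.405, 0, 1.571], TCP at [0.525, 0, 0.405] pointing down, gripper open.
Joint ranges: [-2.72, 2.72], [-0.95, 1.95], [-1.27, 1.35], [-1.78, 2.02], [-1.46, 1.47], [-3.14, 3.14]. Speed limits (rad/s): [2.39, 2.39, 3.01, 3.14, 3.14, 3.14].

INTERFACE

Orientations are given as [roll, pitch, yaw] about the fixed x, y, z axes, in that order (R = Rz(yaw) Ry(pitch) Rx(roll)).
In Python, from station import sensors, vision, robot gives the robot as it stands.
- The arm moves only by the tool apply_moves, never from a script. Its arguments are lists of equal length, an entry for each row: "jaw": the opening, from 0 (shut) to 1 (fully open); "offset": the shift along the tool's x, y, z in cm, a list of three; "twist": the turn about the tool's z in degrees. A call has exactly 10 rows; each row shifts and turns the commanded pose from where the row before left it, along the tool's axes as they then stand; what a row does not reach is not made up. A row lasts 1/10 s, in which the tool goes at most 50 mm and 8.59 degrees, less where a joint would pass 70% of its speed; a pose out of reach is approached as far as the arm can. A call is refused whole if a number of a shift passes 5 or a number of a turn 8.59, either way. A call with a gripper value outside its range is refused whole. The fingers move at their own pace and stop on an object; the grip force is fixed at half the most. Time passes only in rows, so rows that do not move let the fingers close, or fill a call up. It gives the time, the measured TCP pose, the force, the opening and the grip force at its end, in the units of the state.
- sensors.read_state(): the state, without advancing time (a new reading comes with each control period).
- vision.read_camera(name): name is "scene" or "side" or "wrist"; returns the picture (400x640x3 uint8, red, green, blue); there is no depth.
- vision.get_calibration(name): a dict with "K" (3x3 intrinsics, pixels), "k1" (the pictures are not rectified: a ray, as slopes to the right and down, at radius r is drawn at 1 + k1 r^2 times it, then the intrinsics apply), "world_to_cam" (4x4, takes a point from world to camera coordinates). Camera axes: x right, y up, looking along -z (the intrinsics and any distortion apply to the point x, -y, -z); pixel columns grow to the right and rows downward; lengths in m; the calibration is good to about 2 mm. A picture is of the moment at which its call begins: read the wrist's pose just before it. get_calibration takes no time and is no camera call; for the wrist camera it gives the pose at the moment of the call.
- robot.hand_in(): hands the job in; it is judged then, once.
The state is a dict: "clock": time; "joints": joint angles; "dq": joint speeds; "joint_efforts": joint torques, N m; "position": TCP position; "ee_rot": TCP orientation; "ft_force": force on the tool from outside, world axes, zero at the start; "torque": the same for the moment, N m; "opening": finger opening in m; "grasp_force": force on a finger pad.
Only numpy, scipy, OpenCV 4.12 (cv2) and the standard library are available. Lean on these libraries where they do the work, as an engineer would, in place of code of your own. Each camera call takes 0.05 s, during which the arm holds its last target. There are 200 camera calls.

## Working session

There is one attempt and no reset: what is moved stays moved. The work goes in short steps, Python scripts to look and compute and a tool call to move; the robot and the scene stay as the last step left them, time stands still between calls to the robot, and variables do not carry over. Pictures are saved under pics/ and viewed, at most 10 in all, crops included, and the job is handed in when it is done.

Besides the shell and the picture viewer there is one more tool, called after "Call:" in YAML: its name, and indented under it one key for each argument. apply_moves: Moves the arm, as the interface text tells. Its arguments: {"type":"object","properties":{"jaw":{"type":"array","items":{"type":"number"}},"offset":{"type":"array","items":{"type":"array","items":{"type":"number"}}},"twist":{"type":"array","items":{"type":"number"}}},"required":["jaw","offset","twist"]}

```bash
mkdir -p pics; ls
python3 - <<'E'
from station import sensors, vision, robot
import cv2
s=sensors.read_state(); print(s); print(robot.tip_reach)
for n in ("scene","side"):
    im=vision.read_camera(n); cv2.imwrite(f"pics/{n}0.png",im[:,:,::-1]); c=vision.get_calibration(n); print(n,c)
E
```

```text
pics
{'clock': 0.0, 'joints': array([-8.61187458e-06,  1.26373014e-01, -4.06053715e-02,  1.40537811e+00,
        1.03739825e-05,  1.57077240e+00]), 'dq': array([ 0.00077295, -0.00020016,  0.00064243,  0.00169973, -0.00078055,
       -0.00040248]), 'joint_efforts': array([-1.88969068e-03, -4.35916471e+01,  3.52923596e+01,  1.73015334e-02,
       -7.00984879e-05, -2.14169546e-05]), 'position': array([ 5.24872625e-01, -3.25347395e-06,  4.03933116e-01]), 'ee_rot': array([-3.14003249e+00, -1.04112998e-05,  1.57081163e+00]), 'ft_force': array([-0.27145243, -0.88200147, -0.76285641]), 'torque': array([-0.00466331,  0.02098356, -0.00423834]), 'grasp_force': 0.0, 'opening': 0.08532540762795265}
0.1734
scene {'K': array([[397.49039943,   0.        , 319.82974883],
       [  0.        , 397.49039943, 197.05058231],
       [  0.        ,   0.        ,   1.        ]]), 'k1': -0.031145854705768385, 'world_to_cam': array([[ 0.64445832,  0.76454379,  0.01209444, -0.37120292],
       [-0.66254738,  0.55044654,  0.50797596,  0.35885319],
       [ 0.38171252, -0.33538247,  0.86128633, -1.66409691],
       [ 0.        ,  0.        ,  0.        ,  1.        ]])}
side {'K': array([[453.10172726,   0.        , 325.61492589],
       [  0.        , 453.10172726, 197.9693304 ],
       [  0.        ,   0.        ,   1.        ]]), 'k1': 0.029636290962687974, 'world_to_cam': array([[ 0.99506991, -0.09888877,  0.00754243, -0.60632167],
       [ 0.04633436,  0.53078455,  0.84623926, -0.09566799],
       [-0.08768697, -0.84171775,  0.53274968, -1.4841408 ],
       [ 0.        ,  0.        ,  0.        ,  1.        ]])}
```

View pics/scene0.png

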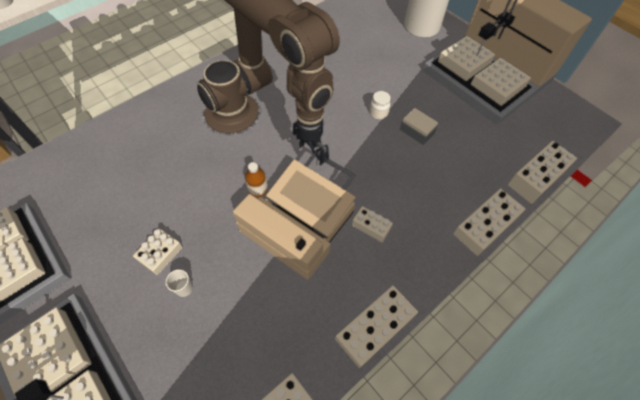

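View pics/side0.png

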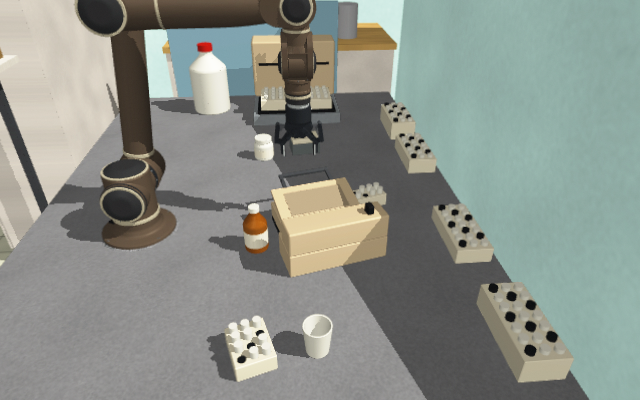

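The scene view shows the sampler at (295,215), with the panel at (310,195) and the housing at (280,235). Its bar side faces the gripper, near (345,170). In the side view the bar is near (305,178). The bottle at (256,230) stands close beside the housing. I'll zoom in.

Run:
```python
from station import vision
import cv2,numpy as np
a=cv2.imread("pics/scene0.png")[140:280,225:375]; b=cv2.imread("pics/side0.png")[150:280,235:400]
a=cv2.resize(a,(400,373),interpolation=cv2.INTER_CUBIC); b=cv2.resize(b,(400,315),interpolation=cv2.INTER_CUBIC)
o=np.zeros((373,800,3),np.uint8); o[:,:400]=a; o[:315,400:]=b
cv2.imwrite("pics/crop1.png",o)
im=vision.read_camera("wrist"); cv2.imwrite("pics/wrist0.png",im[:,:,::-1]); print(vision.get_calibration("wrist"))
```

```text
{'K': array([[299.24178682,   0.        , 319.30887916],
       [  0.        , 299.24178682, 201.04883752],
       [  0.        ,   0.        ,   1.        ]]), 'k1': -0.05382538067289948, 'world_to_cam': array([[ 9.99998439e-01,  3.82159132e-04, -1.72515143e-03,
        -5.22846842e-01],
       [-9.04225004e-04,  9.49485510e-01, -3.13809573e-01,
         4.11025202e-02],
       [ 1.51808109e-03,  3.13810643e-01,  9.49484374e-01,
        -3.80796241e-01],
       [ 0.00000000e+00,  0.00000000e+00,  0.00000000e+00,
         1.00000000e+00]])}
```

View pics/crop1.png

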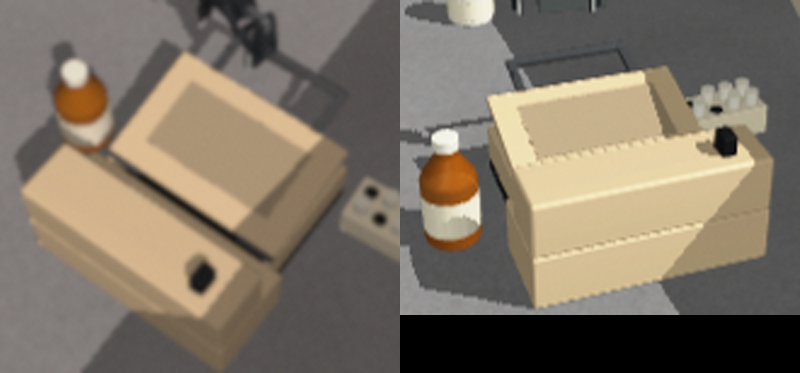

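View pics/wrist0.png

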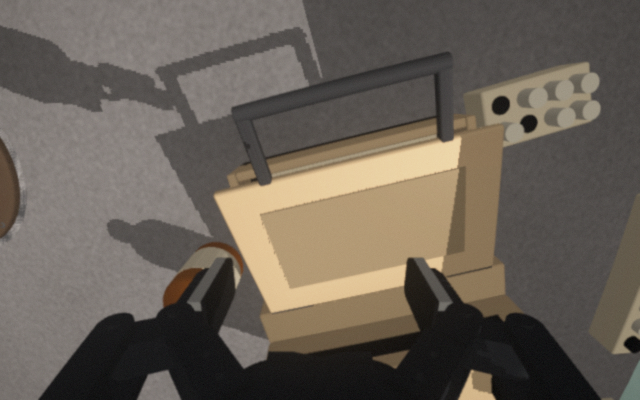

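The wrist view shows the raised bar clearly, from (235,111) to (451,60), with the bar direction roughly along world x and the hinge on the −y side. In the side view the bar runs from about (280.4,176.4) to (328.6,170.6). I'll triangulate both ends.

```bash
cat > h.py <<'E'
import numpy as np, cv2
from station import sensors, vision, robot
def ray(c,uv):
    K,k=c["K"],c["k1"]; d=np.array([(uv[0]-K[0,2])/K[0,0],(uv[1]-K[1,2])/K[1,1]]); s=d.copy()
    for _ in range(20): s=d/(1+k*(s@s))
    T=c["world_to_cam"]; R=T[:3,:3]
    v=R.T@np.array([s[0],-s[1],-1.]); return -R.T@T[:3,3], v/np.linalg.norm(v)
def tri(obs):
    A=np.zeros((3,3));b=np.zeros(3)
    for o,v in obs:
        P=np.eye(3)-np.outer(v,v);A+=P;b+=P@o
    X=np.linalg.solve(A,b)
    return X,[round(1e3*np.linalg.norm(np.cross(X-o,v)),1) for o,v in obs]
def proj(c,X):
    p=c["world_to_cam"]@np.r_[X,1];s=np.array([p[0],-p[1]])/-p[2];s*=1+c["k1"]*(s@s)
    return c["K"][:2,:2]@s+c["K"][:2,2]
E
python3 - <<'E'
from h import *
w=vision.get_calibration("wrist");s=vision.get_calibration("side");sc=vision.get_calibration("scene")
E=[]
for a,b in (((235,111),(280.4,176.4)),((451,60),(328.6,170.6))):
    X,r=tri([ray(w,a),ray(s,b)]);E.append(X);print(X.round(4),r,proj(sc,X))
E=np.array(E);print("len",np.linalg.norm(E[1]-E[0]))
# wrist-only: level bar of length .172 -> height
from scipy.optimize import brentq
def ends(z): return [o+v*(z-o[2])/v[2] for o,v in (ray(w,(235,111)),ray(w,(451,60)))]
z=brentq(lambda z:np.linalg.norm(np.subtract(*ends(z)))-.172,.02,.3);print("wrist z",z,ends(z))
for zz in (z,E[:,2].mean()):
    e=np.array(ends(zz));m=e.mean(0);d=e[1]-e[0];yaw=np.arctan2(d[1],d[0]);n=np.array([np.sin(yaw),-np.cos(yaw),0])
    th=np.arcsin((zz-.08)/.225);h=m+.225*np.cos(th)*n;h[2]=.08
    print("mid",m.round(4),"yaw",np.degrees(yaw),"theta",np.degrees(th),"hinge",h.round(4))
    u=d/np.linalg.norm(d);k=m+.06*((h-m)/.225)
    for t in (-.13,.13): print("panel edge px",proj(w,k+u*t).round(0),"hinge end px wrist",proj(w,h+u*t).round(0),"scene",proj(sc,h+u*t).round(0))
E
```

```text
[0.4599 0.0742 0.1278] [np.float64(3.7), np.float64(3.7)] [315.14309014 151.76887736]
[0.6289 0.1144 0.1184] [np.float64(1.4), np.float64(1.4)] [355.75927415 177.98739537]
len 0.17400870917521938
wrist z 0.12744996072712853 [array([0.45601816, 0.07465992, 0.12744996]), array([0.62369367, 0.11298643, 0.12744996])]
mid [0.5399 0.0938 0.1274] yaw 12.87522183763554 theta 12.174438250318921 hinge [ 0.5889 -0.1206  0.08  ]
panel edge px [212. 188.] hinge end px wrist [268. 308.] scene [266. 194.]
panel edge px [502. 123.] hinge end px wrist [489. 264.] scene [326. 236.]
mid [0.5401 0.0941 0.1231] yaw 12.875221837635547 theta 11.042677811505856 hinge [ 0.5894 -0.1212  0.08  ]
panel edge px [214. 187.] hinge end px wrist [268. 308.] scene [266. 194.]
panel edge px [500. 123.] hinge end px wrist [489. 265.] scene [326. 236.]
```

The points agree: length 174 vs 172 mm, and the predicted panel corners and hinge ends fall on the visible ones. The cover is at about 11–12° and the bar yaw is about 12.9°. The tool yaw should go to about 193°, which is a twist of −103° and brings joint 6 near 0. I'll start with part of the twist and check its sign.

Call:
apply_moves:
  jaw: [1,1,1,1,1,1,1,1,1,1]
  offset:
    - [0,0,0]
    - [0,0,0]
    - [0,0,0]
    - [0,0,0]
    - [0,0,0]
    - [0,0,0]
    - [0,0,0]
    - [0,0,0]
    - [0,0,0]
    - [0,0,0]
  twist: [-8.5,-8.5,-8.5,-8.5,-8.5,-8.5,-8.5,-8.5,-8.5,-8.5]

```text
clock: 1.15
position: [0.5249, 0.0, 0.4044]
ee_rot: [-3.142, -0.001, 3.06]
ft_force: [0.8, -0.2, 0.2]
opening: 0.0857
grasp_force: 0.0
```

Run:
```python
from h import *
s=sensors.read_state();print(s["clock"],s["joints"].round(3),s["position"].round(4),s["ee_rot"].round(4),s["ft_force"])
```

```text
1.15 [-0.     0.126 -0.04   1.405  0.     0.081] [0.5249 0.     0.4044] [-3.1416e+00 -7.0000e-04  3.0604e+00] [ 0.83600642 -0.17880372  0.16334644]
```

Call:
apply_moves:
  jaw: [1,1,1,1,1,1,1,1,1,1]
  offset:
    - [0,0,0]
    - [0,0,0]
    - [0,0,0]
    - [-0.6,1.5,0.5]
    - [-0.6,1.5,1]
    - [-0.6,1.5,1]
    - [-0.6,1.5,1]
    - [-0.6,1.5,1]
    - [-0.6,1.3,0.5]
    - [0,0,0]
  twist: [-8.5,-8.5,-0.6,0,0,0,0,0,0,0]

```text
clock: 2.15
position: [0.541, 0.0956, 0.3534]
ee_rot: [3.141, -0.002, -2.919]
ft_force: [-0.7, -0.4, -0.0]
opening: 0.0856
grasp_force: 0.0
```

Run:
```python
from h import *
s=sensors.read_state();print(s["joints"].round(3),s["position"].round(4),s["ee_rot"].round(4))
c=vision.get_calibration("wrist");im=vision.read_camera("wrist");cv2.imwrite("pics/w1.png",im[:,:,::-1])
np.savez("w1.npz",**c)
im=vision.read_camera("side");cv2.imwrite("pics/side1.png",im[:,:,::-1])
```

```text
[ 0.175  0.177 -0.092  1.304  0.    -0.047] [0.541  0.0956 0.3534] [ 3.1413e+00 -1.7000e-03 -2.9194e+00]
```

View pics/w1.png

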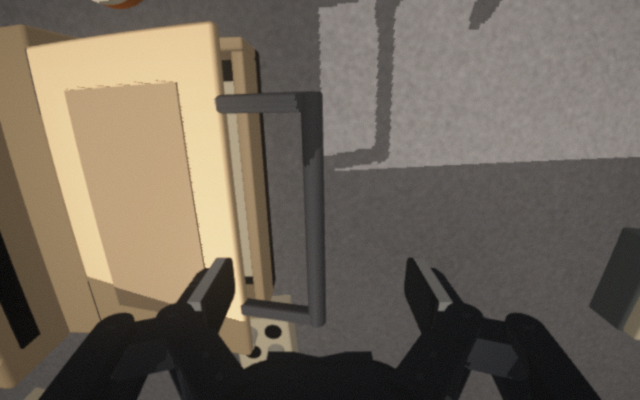

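The bar now lies between the open fingers, running from (312,92) to (316,326), with the panel on its left (hinge) side. I'll triangulate it against the first wrist view.

Run:
```python
from h import *
c0={'K':np.array([[299.24178682,0,319.30887916],[0,299.24178682,201.04883752],[0,0,1]]),'k1':-0.05382538067289948,'world_to_cam':np.array([[9.99998439e-01,3.82159132e-04,-1.72515143e-03,-5.22846842e-01],[-9.04225004e-04,9.49485510e-01,-3.13809573e-01,4.11025202e-02],[1.51808109e-03,3.13810643e-01,9.49484374e-01,-3.80796241e-01],[0,0,0,1]])}
c1=dict(np.load("w1.npz"));s=vision.get_calibration("side")
E=[]
for a,b,d in (((235,111),(312,92),(280.4,176.4)),((451,60),(316,326),(328.6,170.6))):
    X,r=tri([ray(c0,a),ray(c1,b),ray(s,d)]);E.append(X);print(X.round(4),r)
    X,r=tri([ray(c0,a),ray(c1,b)]);print("  w only",X.round(4),r)
E=np.array(E);m=E.mean(0);d=E[1]-E[0];yaw=np.arctan2(d[1],d[0])
th=np.arcsin((m[2]-.08)/.225);n=np.array([np.sin(yaw),-np.cos(yaw),0])
print("mid",m,"len",np.linalg.norm(d),"yaw",np.degrees(yaw),"th",np.degrees(th),"hinge",m+.225*np.cos(th)*n)
st=sensors.read_state();y=st["ee_rot"][2];dp=m-st["position"]
print("tool yaw",np.degrees(y)%360,"dx,dy,dz cm",100*(dp@[np.cos(y),np.sin(y),0]),100*(dp@[np.sin(y),-np.cos(y),0]),100*(st["position"][2]-.155-m[2]))
```

```text
[0.4583 0.0732 0.128 ] [np.float64(2.5), np.float64(3.3), np.float64(5.1)]
  w only [0.4552 0.0733 0.1246] [np.float64(1.3), np.float64(1.3)]
[0.6296 0.1137 0.1205] [np.float64(2.9), np.float64(2.9), np.float64(1.1)]
  w only [0.6203 0.1117 0.1358] [np.float64(0.2), np.float64(0.2)]
mid [0.54395111 0.09344932 0.1242459 ] len 0.17611848585980885 yaw 13.288177948477024 th 11.341037144006505 hinge [ 0.59465732 -0.12125089  0.1242459 ]
tool yaw 192.64896325242327 dx,dy,dz cm -0.2733574680487521 -0.13705249918617846 7.541205635301342
```

Call:
apply_moves:
  jaw: [0.55,0.55,0.55,0.55,0.55,0.55,0.55,0.55,0.55,0.55]
  offset:
    - [-0.2,-0.2,0]
    - [0,0,0]
    - [0,0,0]
    - [0,0,1.2]
    - [0,0,1.2]
    - [0,0,1.2]
    - [0,0,1.2]
    - [0,0,1.2]
    - [0,0,1.2]
    - [0,0,0]
  twist: [-0.5,0,0,0,0,0,0,0,0,0]

```text
clock: 3.25
position: [0.5427, 0.0921, 0.2804]
ee_rot: [3.141, -0.003, -2.913]
ft_force: [0.1, -0.1, 1.2]
opening: 0.0473
grasp_force: 0.0
```

Run:
```python
from h import *
im=vision.read_camera("wrist");cv2.imwrite("pics/w2.png",im[:,:,::-1]);print(sensors.read_state()["ft_force"])
```

```text
[-0.30039917  0.44663256  0.0929298 ]
```

View pics/w2.png

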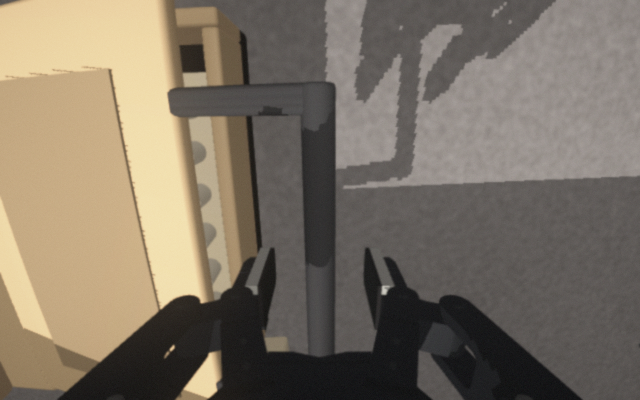

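The bar at column 320 is centred between the pads (270 and 370), parallel to them, and the inner finger is clear of the panel. Now I'll close.

Call:
apply_moves:
  jaw: [0.3,0.2,0.1,0,0,0,0,0,0,0]
  offset:
    - [0,0,0]
    - [0,0,0]
    - [0,0,0]
    - [0,0,0]
    - [0,0,0]
    - [0,0,0]
    - [0,0,0]
    - [0,0,0]
    - [0,0,0]
    - [0,0,0]
  twist: [0,0,0,0,0,0,0,0,0,0]

```text
clock: 4.3
position: [0.5435, 0.0926, 0.2831]
ee_rot: [3.141, 0.001, -2.913]
ft_force: [-0.8, 5.5, 4.7]
opening: 0.0119
grasp_force: 58.8
```

Run:
```python
from h import *
s=sensors.read_state();p=s["position"];print(p,s["ft_force"],s["joints"].round(3))
# path from th0 to 45: tool y is away from hinge (+), z down (+)
for z0 in (p[2]-.155,):
  th0=np.arcsin((z0-.08)/.225);print("th0",np.degrees(th0))
  for t in np.radians([20,30,40,45,47]):
    print(np.degrees(t).round(), "dy",100*.225*(np.cos(t)-np.cos(th0)),"dz",-100*.225*(np.sin(t)-np.sin(th0)))
```

```text
[0.54352593 0.09260667 0.2830967 ] [-0.81135804  5.52250054  4.68417067] [ 1.690e-01  2.010e-01 -2.170e-01  1.151e+00  1.000e-03 -6.100e-02]
th0 12.342971237247069
20.0 dy -0.8368404369603466 dz -2.8857834683716557
30.0 dy -2.4943528194934155 dz -6.440330243544108
40.0 dy -4.7439244344662805 dz -9.653051461491243
45.0 dy -6.070021827945966 dz -11.100232820241427
47.0 dy -6.634961303237071 dz -11.645788529975444
```

The bar is gripped (58.8 N). I'll lift along the arc to about 27° first.

Call:
apply_moves:
  jaw: [0,0,0,0,0,0,0,0,0,0]
  offset:
    - [0,-0.12,-0.5]
    - [0,-0.13,-0.51]
    - [0,-0.16,-0.56]
    - [0,-0.17,-0.57]
    - [0,-0.19,-0.55]
    - [0,-0.2,-0.56]
    - [0,-0.23,-0.55]
    - [0,-0.23,-0.54]
    - [0,-0.25,-0.53]
    - [0,-0.25,-0.53]
  twist: [0,0,0,0,0,0,0,0,0,0]

```text
clock: 5.3
position: [0.5482, 0.0739, 0.3354]
ee_rot: [3.139, -0.0, -2.913]
ft_force: [5.2, 5.8, -6.3]
opening: 0.0121
grasp_force: 58.3
```

Run:
```python
from h import *
s=sensors.read_state();p=s["position"];print(p.round(4),s["ee_rot"].round(4),s["ft_force"],s["torque"])
im=vision.read_camera("scene");cv2.imwrite("pics/scene2.png",im[:,:,::-1])
im=vision.read_camera("side");cv2.imwrite("pics/side2.png",im[:,:,::-1])
a=cv2.imread("pics/scene2.png")[110:280,225:385]; b=cv2.imread("pics/side2.png")[130:280,235:400]
o=np.zeros((425,800,3),np.uint8); o[:,:400]=cv2.resize(a,(400,425)); o[:364,400:]=cv2.resize(b,(400,364))
cv2.imwrite("pics/crop2.png",o)
```

```text
[0.5482 0.0739 0.3354] [ 3.1394e+00 -4.0000e-04 -2.9125e+00] [ 5.22169667  5.76048991 -6.25673006] [ 1.50403425 -0.84835057  0.0951036 ]
```

View pics/crop2.png

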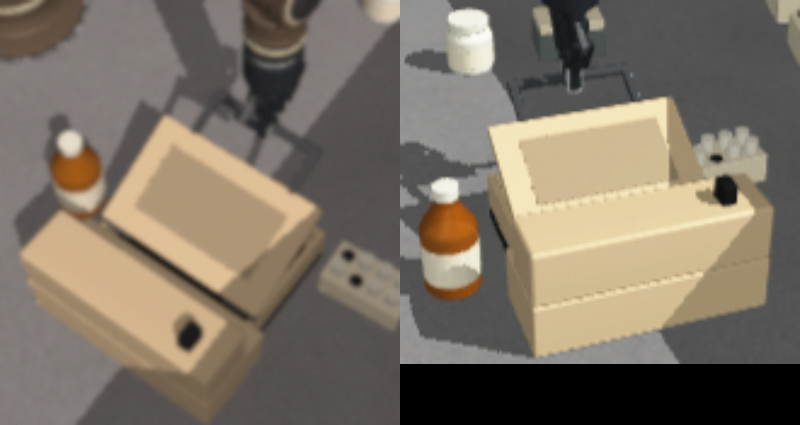

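The cover follows the gripper at about 26.5°, the racks and bottle are untouched, and the forces are small. I'll continue along the arc to 45°.

Call:
apply_moves:
  jaw: [0,0,0,0,0,0,0,0,0,0]
  offset:
    - [0,-0.33,-0.63]
    - [0,-0.35,-0.61]
    - [0,-0.37,-0.6]
    - [0,-0.39,-0.59]
    - [0,-0.41,-0.58]
    - [0,-0.42,-0.57]
    - [0,-0.44,-0.55]
    - [0,-0.46,-0.54]
    - [0,-0.48,-0.53]
    - [0,-0.49,-0.51]
  twist: [0,0,0,0,0,0,0,0,0,0]

```text
clock: 6.4
position: [0.5579, 0.0339, 0.3929]
ee_rot: [3.138, 0.001, -2.912]
ft_force: [5.4, 9.4, -5.6]
opening: 0.0119
grasp_force: 58.3
```

Call:
apply_moves:
  jaw: [0,0,0,0,0,0,0,0,0,0]
  offset:
    - [0,0,0]
    - [0,0,0]
    - [0,0,0]
    - [0,0,0]
    - [0,0,0]
    - [0,0,0]
    - [0,0,0]
    - [0,0,0]
    - [0,0,0]
    - [0,0,0]
  twist: [0,0,0,0,0,0,0,0,0,0]

```text
clock: 7.4
position: [0.5578, 0.0335, 0.3936]
ee_rot: [3.14, 0.002, -2.913]
ft_force: [3.8, 4.1, 0.6]
opening: 0.0122
grasp_force: 59.2
```

Run:
```python
from h import *
s=sensors.read_state();p=s["position"];print(p.round(4),s["ft_force"].round(1),s["joints"].round(3))
c=vision.get_calibration("wrist");np.savez("w3.npz",**c)
im=vision.read_camera("wrist");cv2.imwrite("pics/w3.png",im[:,:,::-1])
y=s["ee_rot"][2];d=p-[.5435,.0926,.2831];print("moved toolx,y",d@[np.cos(y),np.sin(y),0],d@[np.sin(y),-np.cos(y),0],"z",d[2])
print("theta from z",np.degrees(np.arcsin((p[2]-.155-.08)/.225)))
```

```text
[0.5578 0.0335 0.3936] [3.8 4.1 0.6] [ 0.06   0.19   0.011  1.391  0.002 -0.169]
moved toolx,y -0.0005673660924465414 -0.060806572922098776 z 0.11048343906995034
theta from z 44.81462311763465
```

View pics/w3.png

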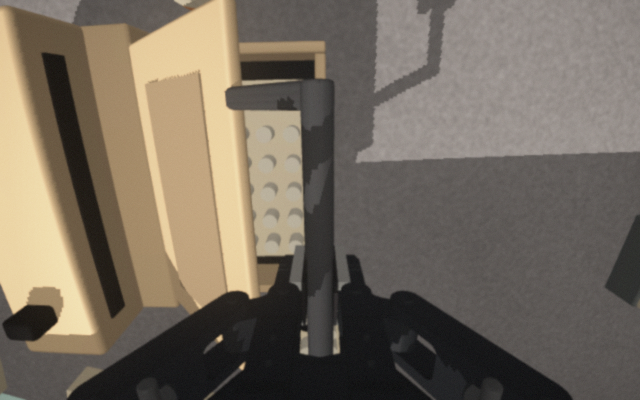

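The bar is still held. The arc chord (−60.8 mm, +110.5 mm) gives 45.1° without using the absolute height, and the height alone gives 44.8°. I'll release and go straight up.

Call:
apply_moves:
  jaw: [0.2,0.3,0.4,0.5,0.5,0.5,0.5,0.5,0.5,0.5]
  offset:
    - [0,0,0]
    - [0,0,0]
    - [0,0,0]
    - [0,0,0]
    - [0,0,0]
    - [0,0,0]
    - [0,0,-1]
    - [0,0,-1]
    - [0,0,-1]
    - [0,0,-1]
  twist: [0,0,0,0,0,0,0,0,0,0]

```text
clock: 8.45
position: [0.5571, 0.0331, 0.4353]
ee_rot: [-3.141, 0.001, -2.913]
ft_force: [0.1, -0.4, 0.3]
opening: 0.0425
grasp_force: 0.0
```

Call:
apply_moves:
  jaw: [0.5,0.5,0.5,0.5,0.5,0.5,0.5,0.5,0.5,0.5]
  offset:
    - [0,0,-1]
    - [0,0,-1]
    - [0,0,-1]
    - [0,0,-1]
    - [0,0,-1]
    - [0,0,-1]
    - [0,0,-1]
    - [0,0,0]
    - [0,0,0]
    - [0,0,0]
  twist: [0,0,0,0,0,0,0,0,0,0]

```text
clock: 9.45
position: [0.5571, 0.0331, 0.5032]
ee_rot: [3.141, -0.001, -2.913]
ft_force: [0.6, 0.3, -0.3]
opening: 0.0425
grasp_force: 0.0
```

Run:
```python
from h import *
s=sensors.read_state();print(s["clock"],s["position"].round(4),s["ft_force"].round(1))
c=vision.get_calibration("wrist");np.savez("w4.npz",**c)
im=vision.read_camera("wrist")[:,:,::-1];im2=vision.read_camera("side")[:,:,::-1]
o=np.zeros((600,640,3),np.uint8);o[:400]=im;o[400:,:]=cv2.resize(im2[110:290,200:520],(640,360))[80:280];cv2.imwrite("pics/w4.png",o)
for e in ((.558-.0838,.0335-.0193,.239),(.558+.0838,.0335+.0193,.239)): print("expected bar end px",proj(c,np.array(e)))
```

```text
9.45 [0.5571 0.0331 0.5032] [ 0.6  0.3 -0.3]
expected bar end px [319.24013632  98.90319598]
expected bar end px [318.75899185 295.67190619]
```

View pics/w4.png

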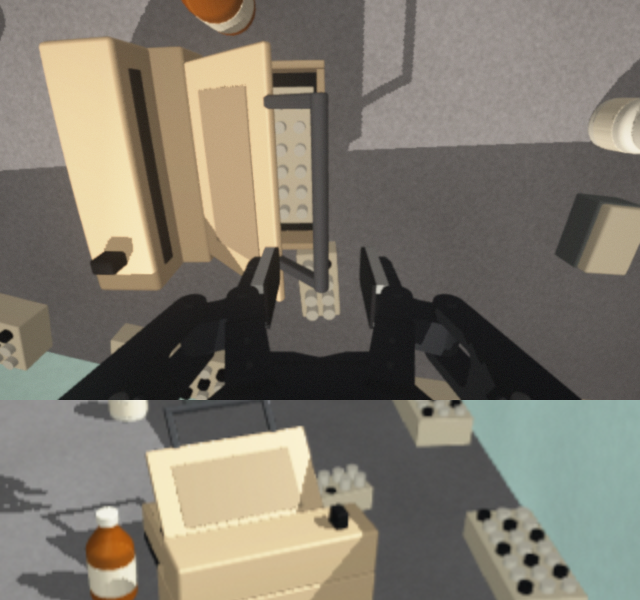

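The freed bar runs from (320,94) to (321,291). It is about 197 px long, as expected for 45°, and its columns are within 2 px of the prediction. The cover has stayed put and the gripper is clear.

```bash
python3 -c "
from station import robot
print(robot.hand_in())"
```

```text
the job is handed in; nothing more can be done
None
```

The cover was raised to about 45° (measured 44.8–45.1° while still gripped) and released; it stayed there, with the gripper clear and none of the other things touched, and the job is handed in.

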